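# Dispense one tissue cassette and park it in the free bay

### The arm

A 6-joint arm with a two-finger parallel gripper is mounted at the origin on a cart in front of the work surface, level with it; the furniture and walls round the work are solid. World frame = base frame: x ahead of the robot, y to its left, z up, the work surface at z = 0. Lengths are in m, angles in degrees, forces in N, time in s.
With the tool pointing down it reaches from about 0.35 to 0.875 m from the base axis. Payload 4.2 kg.
Tool frame: the origin (TCP) lies midway between the tips of the shut fingers; the grasp point (between the pads) lies 19 mm behind it; y points along the fingers, z is the direction in which the jaws open and shut, and the axes are right-handed (so a half turn about y gives the same grasp; the last joint's range is limited). The gripper opens to 87 mm and grips with 3 to 60 N. Pads are 19 mm wide; open, the fingers measure 117 mm over their backs; the gripper's body (75 mm by 190 mm) begins 51 mm behind the grasp point.
Start: joints at [-52.85, 22.042, 0.453, 0, -68.411, -14.817], TCP at [0.238, -0.578, 0.223] pointing down, gripper open.
Joint ranges: [-179.83, 179.83], [-69.29, 118.12], [-61.27, 80.66], [-181.25, 117.63], [-171.15, -9.14], [-177.46, 177.46]. Speed limits (degrees/s): [159.86, 159.86, 180, 180, 180, 180].

### API

Orientations are given as [roll, pitch, yaw] about the fixed x, y, z axes, in that order (R = Rz(yaw) Ry(pitch) Rx(roll)).
In Python, from workcell import env gives the robot as it stands. The module is installed in compiled form; this text tells all that it offers. Calls block until the motion is done:
- env.goto(position, orientation): joint-space move of the TCP to a pose.
- env.move_straight(position, rotation=None, rate=0.15, force_limit=None): straight line of the TCP; rotation=None keeps the orientation; rate is the mean speed in m/s. With force_limit (N) it stops when the force on the tool has changed by that much, and returns True; else False.
- env.set_joints(angles): joint-space move.
- env.gripper_to(opening, grasp_force=None): opening from 0.0 (shut) to 1.0 (fully open); grasp_force is the grip in N (None keeps the last); returns when the fingers have stopped.
- env.dwell(seconds).
- env.inverse_kinematics(position, orientation): joint angles nearest the present ones, or None.
- env.read_state(): the state.
- env.grab_frame(name): name is "scene" or "side" or "wrist"; returns a dict with "image" (400x640x3 uint8, blue, green, red), "fx", "fy", "cx", "cy" (pixels), "position" and "orientation" of the camera in the world. Camera axes: x right, y up, looking along -z (the intrinsics and any distortion apply to the point x, -y, -z); pixel columns grow to the right and rows downward; lengths in m; the calibration is good to about 2 mm. The wrist camera is an equidistant fisheye: a pixel r from the principal point sees the ray r / f radians off the axis. A picture is of the moment at which its call begins. There is no depth.
A pose or a line that the arm cannot do raises env.Unreachable and nothing moves.
- env.close_job(): hands the job in, once; it reports no verdict.
Trained networks look in a picture, given as the dict that the camera call returned (one of the last four; its "shot" number tells which), for a name from the list of things; names that differ only in an ending like _2 or _b are one class to them, and where a whole thing is asked for, a point or a joint stands for the part that bears it (a point fixed in the world has none). Each returns a list of dicts, best first, with "score" (0 to 1); they miss things now and then, are a little off and sometimes report something else, mostly with a low value. They report only what shows in the picture. A call takes as long as a camera call.
- env.search_frame(picture, thing): "xyz" ([x, y, z] in m, in world coordinates, good to about 4 mm: the middle of the surface that is visible of it).
- env.trace(picture, thing): "mask" (400x640 bool, what is visible of it).
The state is a dict: "clock": time; "joint_positions": joint angles; "qvel": joint speeds; "joint_torque": joint torques, N m; "position": TCP position; "tool_rot": TCP orientation; "force": force on the tool from outside, world axes, zero at the start; "wrist_torque": the same for the moment, N m; "opening": opening from 0.0 (shut) to 1.0 (fully open).
Only numpy, scipy, OpenCV 4.12 (cv2) and the standard library are available. Lean on these libraries where they do the work, as an engineer would, in place of code of your own. Each camera call takes 0.05 s, during which the arm holds its last target. There are 200 camera calls.

### The job

Take one blank tissue cassette from the spring dispenser for labelling: press its upright push pad all the way in once and let it spring fully back, so that one single cassette slides out onto the ledge. Then, without picking anything up, nudge that cassette sideways along the ledge into the empty end bay until it rests against the end stop, lying flat. Leave the cassette that already waits in the other bay, those in the magazine and the things round about where they are.

Things in the scene. Friction and masses are not known exactly. Their poses are not given: they have to be found in the camera images.
- dispenser: tissue-cassette dispenser fixed on the worktop: grey open-topped magazine (37 x 49 mm, top 55 mm up) on a T-shaped aluminium base. Origin on the worktop under the magazine's centre, z up; -x is the outlet direction, y runs along the ledge. Magazine floor and ledge are one flat surface 10 mm up. Behind the magazine two rails (|y| = 24 to 29 mm, 20 mm high, to x = 80 mm) flank the shuttle
- plunger (a joint): travel of the spring shuttle and its pad along the dispenser's -x: 0 at rest, 0.059 m fully in, at its stop. The spring resists with 2.5 to 4.5 N plus some drag and returns the pad in under a second. A full press pushes the lowest cassette out to about x = -57 mm, y = 0 on the ledge; on the return the next one drops down. Each further press would eject another
- pad_face (a point): centre of the face to be pressed: the back (+x side) of the upright black push pad, 42 mm wide (y), from 8 to 54 mm above the worktop; the point is 33 mm up and moves with the pad: at rest at the dispenser's x = 90 mm, fully pressed at 31 mm. Axes as the dispenser's
- cassette_1_c (a point): centre of the lowest cassette in the magazine, the one that comes out: flat white slotted plastic cassette 28 (x) by 40 (y) by 9 mm (z), about 16 g, with a sloping writing face at its +y end; lies with its long side along the ledge. Axes as the dispenser's at the start
- cassette_2_c (a point): centre of the second cassette from below in the magazine, same kind; it must stay in the magazine (it drops 9 mm after the press)
- cassette_3_c (a point): centre of the third cassette from below in the magazine, must stay there
- cassette_4_c (a point): centre of the top cassette in the magazine, must stay there
- cassette_waiting_c (a point): centre of the same kind of cassette that already waits in one of the two bays (either one); must stay there
- bay_a (a point): ledge surface in the bay at the dispenser's +y end, where a cassette's centre lies when it rests against the end stop (stop face at y = 118 mm, 8 mm above the ledge). The bay is 36 mm wide: between the ledge's outer fence (inner face at x = -75 mm, 4 mm high, along the whole ledge) and a 4 mm high guide at x = -39 mm, from |y| = 88 mm to the stop, with a flared lead-in from |y| = 75 mm
- bay_b (a point): the same in the bay at the dispenser's -y end
- pot_a_c (a point): centre of a specimen pot with a lid, 69 mm across, 68 mm high, bystander
- pot_b_c (a point): centre of a second specimen pot, same size, bystander
- marker_c (a point): centre of a marker pen lying on the worktop, 135 mm long, bystander
- bench_timer: small bench timer 66 by 66 by 16 mm lying on the worktop, origin centre of its underside, bystander

How it is judged:
By the outcome, as a careful person would: the job done as asked, in the order asked, and still so for the second after the job is handed in, with the robot touching nothing.
It also fails if it takes over 51 s, if anything falls off the work surface, if the arm or the gripper's body presses on something with over 40 N, if the wrist force passes 120 N, or if a joint passes its speed limit or range.

## Working session

There is one attempt and no reset: what is moved stays moved. The work goes in short steps, each a Python script; the robot and the scene stay as the last script left them, time stands still between calls to the robot, and variables do not carry over. Pictures are saved under pics/ and viewed, about 8 in all and at most 12, crops included, and the job is handed in when it is done.

```bash
mkdir -p pics; python3 - <<'E'
from workcell import env
import cv2,numpy as np
for n in ["scene","side"]:
    p=env.grab_frame(n); cv2.imwrite(f"pics/{n}0.png",p["image"])
    print(n,p["fx"],p["cx"],p["cy"],p["position"],p["orientation"])
    for t in ["dispenser","plunger","cassette_1_c","pot_a_c","marker_c","bench_timer"]:
        try: print(t,[(np.round(d["xyz"],3).tolist(),round(d["score"],2)) for d in env.search_frame(p,t)])
        except Exception as e: print(t,e)
s=env.read_state();print(s["clock"],s["position"],s["tool_rot"])
E
```

```text
scene 467.5349407653816 322.7476579247965 196.81610047388972 [-0.22262943  0.72744178  1.23156605] [  42.76893207    0.19524986 -133.12863723]
dispenser [([0.55, 0.081, 0.012], 0.85)]
plunger [([0.55, 0.077, 0.013], 0.72), ([0.662, 0.075, 0.018], 0.61)]
cassette_1_c []
pot_a_c [([0.589, 0.39, 0.068], 0.95), ([0.707, 0.398, 0.072], 0.59)]
marker_c [([0.439, 0.39, 0.014], 0.59)]
bench_timer [([0.448, -0.422, 0.016], 0.57)]
side 513.769180850248 310.0885338305554 198.97371915147298 [ 0.81247915 -1.50189094  1.25172104] [52.30958672  0.09480216  8.47535276]
dispenser [([0.561, 0.058, 0.012], 0.78)]
plunger []
cassette_1_c []
pot_a_c [([0.604, 0.369, 0.062], 0.59)]
marker_c []
bench_timer []
0.7 [ 0.23752992 -0.57807319  0.22255241] [-8.99975907e+01 -9.59850000e-04  2.23348424e+01]
```

View pics/scene0.png

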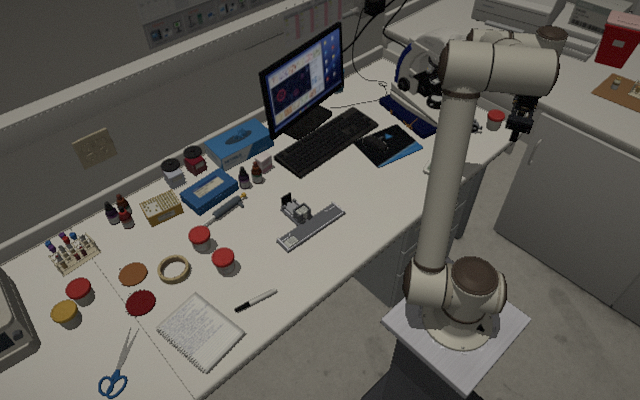

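View pics/side0.png

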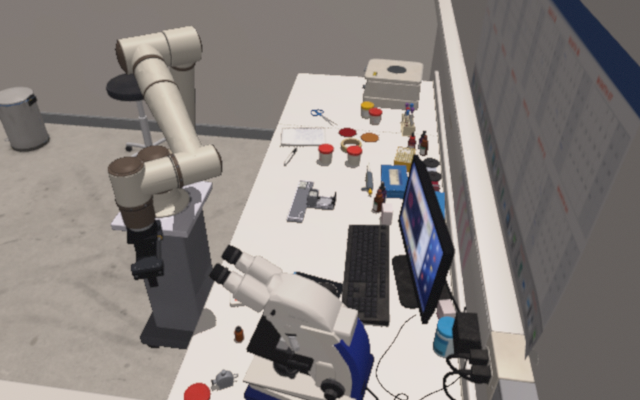

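The scene shows the dispenser with its ledge from about (283,245) to (343,210), the outlet facing the robot and the pad at (287,200). The area is otherwise free. I'll take a closer look with the wrist camera.

```bash
python3 - <<'E'
from workcell import env
import cv2,numpy as np
env.goto([0.52,0.08,0.28],[-90,0,0])
p=env.grab_frame("wrist"); cv2.imwrite("pics/w1.png",p["image"])
np.save("w1.npy",{k:v for k,v in p.items()},allow_pickle=True)
print({k:v for k,v in p.items() if k!="image"})
for t in ["dispenser","plunger","cassette_1_c"]:
    print(t,[(np.round(d["xyz"],3).tolist(),round(d["score"],2)) for d in env.search_frame(p,t)])
print(env.read_state()["clock"],env.read_state()["force"])
E
```

```text
{'fx': 309.70691628693146, 'fy': 309.70691628693146, 'cx': 319.89653896379383, 'cy': 200.5275664585814, 'position': array([0.45361372, 0.07902464, 0.4424342 ]), 'orientation': array([-1.45820053e+01, -6.36799323e-03,  8.99208831e+01]), 'shot': 3}
dispenser [([0.542, 0.067, 0.013], 0.74)]
plunger [([0.633, 0.077, 0.014], 0.66), ([0.527, 0.176, 0.019], 0.55)]
cassette_1_c []
3.4417 [ 0.18040177  0.38049348 -0.38084378]
```

View pics/w1.png

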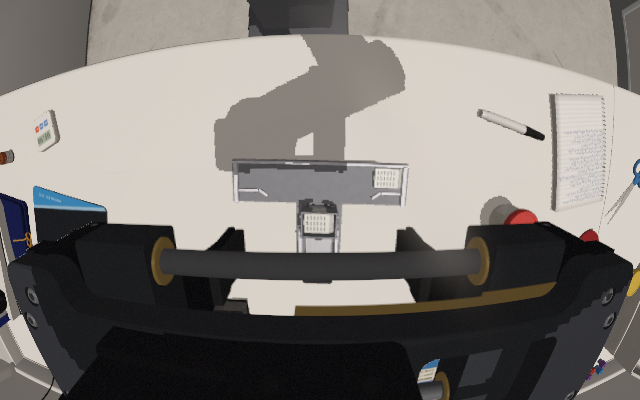

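The wrist view shows the cassette waiting at (388,178), which is the +y bay (bay_a), so the empty bay is bay_b. I'll zoom in to fix the dispenser pose.

```bash
python3 - <<'E'
import cv2,numpy as np
im=cv2.imread("pics/w1.png")[150:290,222:420]
cv2.imwrite("pics/w1z.png",cv2.resize(im,None,fx=4,fy=4,interpolation=cv2.INTER_CUBIC))
E
```

```text
(no output)
```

View pics/w1z.png

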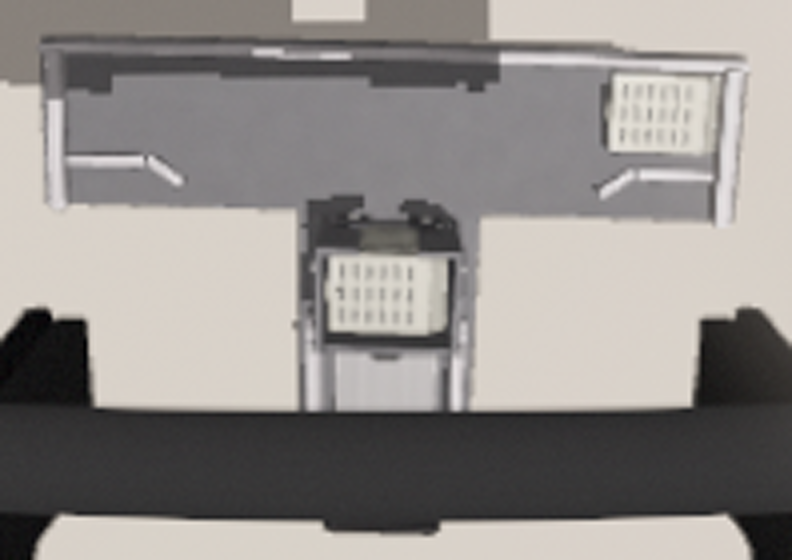

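```bash
cat > geo.py <<'E'
import numpy as np
from scipy.spatial.transform import Rotation as R
def ray(p,u,v):
    a=np.array([u-p["cx"],v-p["cy"]])/p["fx"]; r=np.hypot(*a)
    d=np.array([a[0]/r*np.sin(r),-a[1]/r*np.sin(r),-np.cos(r)])
    return R.from_euler("xyz",p["orientation"],degrees=True).apply(d)
def on_z(p,u,v,z):
    d=ray(p,u,v); c=np.asarray(p["position"]); return (c+d*(z-c[2])/d[2])[:2]
E
python3 - <<'E'
import numpy as np
from geo import *
from scipy.optimize import least_squares
p=np.load("w1.npy",allow_pickle=True).item()
f=lambda a,b,z:on_z(p,222+(a+.5)/4-.5,150+(b+.5)/4-.5,z)
# (crop u,v,z, axis, value)
L=[(68,156,.014,0,-.039),(143,157,.014,0,-.039),(640,173,.014,0,-.039),(712,176,.014,0,-.039),
(66,120,.010,1,-.118),(66,200,.010,1,-.118),(723,90,.010,1,.118),(715,215,.010,1,.118),
(560,63,.014,0,-.075),(690,69,.014,0,-.075)]
P=np.array([f(*l[:3]) for l in L])
def loc(s): c,n=np.cos(s[2]),np.sin(s[2]); return (P-s[:2])@np.array([[c,-n],[n,c]])
res=lambda s:[loc(s)[i][l[3]]-l[4] for i,l in enumerate(L)]
o=least_squares(res,[.56,.07,0],loss="soft_l1",f_scale=.001)
print(o.x,np.degrees(o.x[2]),np.round(np.array(res(o.x))*1000,1))
# waiting cassette top & magazine rim
c,n=np.cos(o.x[2]),np.sin(o.x[2]);M=np.array([[c,-n],[n,c]])
for nm,a,b,z in [("wait tl",612,72,.019),("wait br",706,152,.019),("rim bl",316,345,.055),("rim br",455,347,.055),("rim tl",318,250,.055),("c4 centre",385,293,.046)]:
    print(nm,np.round((f(a,b,z)-o.x[:2])@M*1000,1))
np.save("pose.npy",o.x)
E
```

```text
[ 0.58923472  0.0774713  -0.02899579] -1.6613366378253605 [ 0.2 -0.   1.   1.2 -0.9 -1.9  0.9  1.9 -1.7 -1.5]
wait tl [-75.   75.7]
wait br [-47.6 111.9]
rim bl [ 14.8 -24. ]
rim br [14.2 22.6]
rim tl [-18.5 -23.7]
c4 centre [-1.3 -1.4]
```

```bash
cat >> geo.py <<'E'
S=np.load("pose.npy"); YAW=np.degrees(S[2]); O=[-90,0,YAW]
def W(x,y,z):
    c,n=np.cos(S[2]),np.sin(S[2]); return [S[0]+c*x-n*y,S[1]+n*x+c*y,z]
def D(q):
    c,n=np.cos(S[2]),np.sin(S[2]); q=np.asarray(q)
    return np.round([*((q[:2]-S[:2])@np.array([[c,-n],[n,c]]))*1000,q[2]*1000],1)
E
python3 - <<'E'
from workcell import env
from geo import *
import cv2
env.gripper_to(0.0)
env.goto(W(.130,0,.12),O)
p=env.grab_frame("wrist"); cv2.imwrite("pics/w2.png",p["image"]); np.save("w2.npy",p,allow_pickle=True)
env.move_straight(W(.130,0,.030),rate=.1)
s=env.read_state();print(D(s["position"]),s["force"])
p=env.grab_frame("scene"); cv2.imwrite("pics/s2.png",cv2.resize(p["image"][150:270,220:400],None,fx=4,fy=4))
print("touch",env.move_straight(W(.080,0,.030),rate=.03,force_limit=1.5))
s=env.read_state();print(D(s["position"]),s["force"],s["clock"])
E
```

```text
[130.7   0.2  30.9] [ 1.12854427 -0.29336388 -0.20493808]
touch True
[97.5  0.1 30. ] [1.97316923 0.76631751 1.22505567] 8.1833
```

View pics/w2.png

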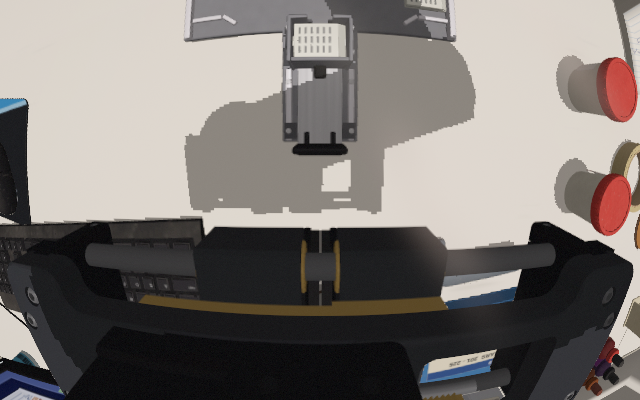

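View pics/s2.png

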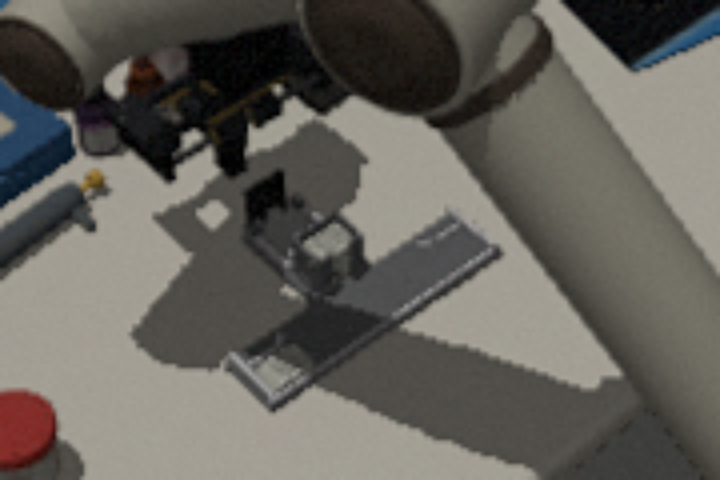

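The pad is centred at column 320, in line with the closed fingers, and contact came at about the expected place. Now the full press.

```bash
python3 - <<'E'
from workcell import env
from geo import *
print("stop",env.move_straight(W(.028,0,.030),rate=.06,force_limit=15))
s=env.read_state();print(D(s["position"]),s["force"],s["clock"])
E
```

```text
stop True
[40.1  0.6 30.4] [ 3.58452569 -0.31030687 -1.68896787] 9.125
```

```bash
python3 - <<'E'
from workcell import env
from geo import *
print("stop",env.move_straight(W(.030,0,.030),rate=.015,force_limit=15))
s=env.read_state();print(D(s["position"]),s["force"],s["clock"])
p=env.grab_frame("wrist"); cv=__import__("cv2"); cv.imwrite("pics/w3.png",p["image"])
E
```

```text
stop True
[40.4  0.8 30.8] [ 3.81380884 -2.18723631 -0.52780739] 9.6417
```

View pics/w3.png

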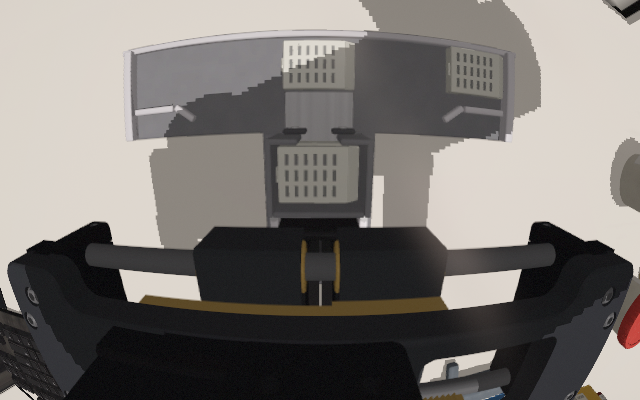

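Both pushes ended at the same hard stop (TCP x = 40 mm), and the cassette is out on the ledge at (318,64). Next I'll retract and check that the pad came back and where the cassette lies.

```bash
python3 - <<'E'
from workcell import env
from geo import *
import cv2
env.move_straight(W(.125,0,.030),rate=.1)
env.move_straight(W(.125,0,.12),rate=.15)
p=env.grab_frame("wrist"); a=p["image"]
env.goto(W(-.045,.047,.15),O)
q=env.grab_frame("wrist"); b=q["image"]; np.save("w4.npy",q,allow_pickle=True)
cv2.imwrite("pics/w4.png",np.vstack([a[:220],b[:300]]))
for d in env.search_frame(q,"cassette_1_c"): print(D(d["xyz"]),d["score"])
print(env.read_state()["clock"])
E
```

```text
[-64.3  -1.5  20.2] 0.62
12.325
```

View pics/w4.png

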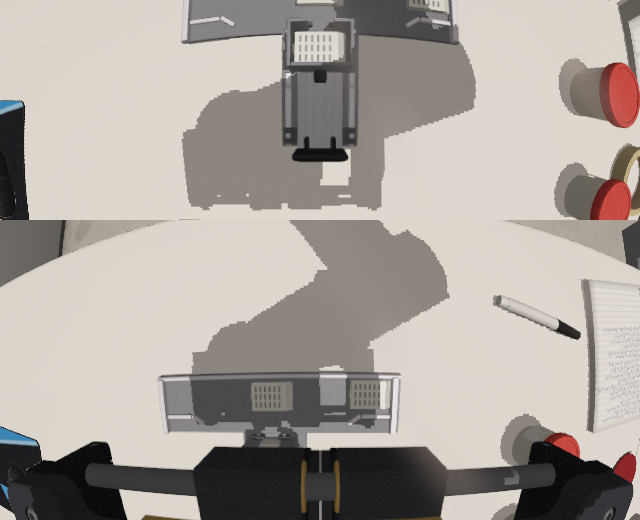

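```bash
python3 - <<'E'
from geo import *
q=np.load("w4.npy",allow_pickle=True).item()
for u,v,z in [(251,177,.019),(293,177,.010),(272,163,.019),(272,191,.019),(349,174,.019),(370,161,.019),(172,198,.014),(325,210,.010)]:
    print(u,v,D([*on_z(q,u,v,z),z]))
E
```

```text
251 177 [-58.3 -20.6  19. ]
293 177 [-56.4  20.1  10. ]
272 163 [-71.8   0.8  19. ]
272 191 [-44.2  -0.1  19. ]
349 174 [-60.9  74.8  19. ]
370 161 [-73.8  94.9  19. ]
172 198 [ -36.  -112.4   14. ]
325 210 [-22.2  52.   10. ]
```

```bash
python3 - <<'E'
from workcell import env
from geo import *
import cv2
X=-.0575
env.move_straight(W(X,.047,.04),rate=.12)
print("down",env.move_straight(W(X,.047,.0125),rate=.03,force_limit=5)); env.dwell(.2)
s=env.read_state();print(D(s["position"]),s["force"])
print("push",env.move_straight(W(X,-.048,.0125),rate=.05,force_limit=6)); 
s=env.read_state();print(D(s["position"]),s["force"],s["clock"])
p=env.grab_frame("wrist"); cv2.imwrite("pics/w5.png",p["image"])
p=env.grab_frame("scene"); cv2.imwrite("pics/s5.png",cv2.resize(p["image"][150:270,220:400],None,fx=4,fy=4))
E
```

```text
down False
[-57.4  47.1  12.7] [-0.22503342  0.67856504  0.44266592]
push False
[-57.5 -47.8  12.5] [ 0.1551833  -0.26775522  0.04760753] 16.7167
```

View pics/w5.png

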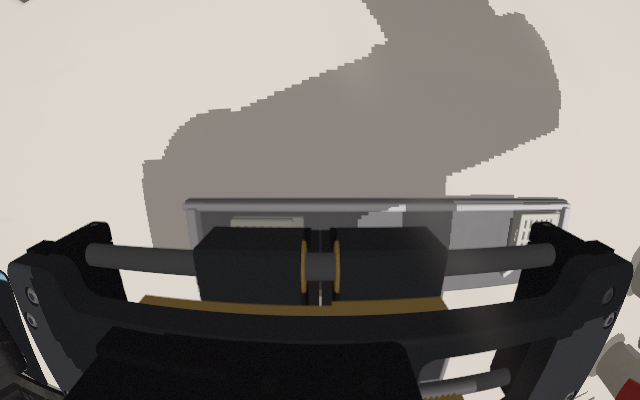

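The cassette is straight (columns 231–304) and about 17–20 mm short of the stop. I'll push gently on until it touches.

```bash
python3 - <<'E'
from workcell import env
from geo import *
import cv2
X=-.0575
print("push",env.move_straight(W(X,-.078,.0125),rate=.025,force_limit=3)); 
s=env.read_state();print(D(s["position"]),s["force"],s["clock"])
env.move_straight(W(X,-.045,.0125),rate=.05)
env.move_straight(W(X,-.03,.12),rate=.15)
env.goto(W(-.045,0,.20),O)
p=env.grab_frame("wrist"); np.save("w6.npy",p,allow_pickle=True); a=cv2.resize(p["image"][130:250,220:420],None,fx=4,fy=4,interpolation=cv2.INTER_CUBIC)
cv2.imwrite("pics/w6.png",a)
print(env.read_state()["clock"])
E
```

```text
push True
[-57.2 -69.1  12.4] [0.0666065  3.01011307 2.42193288] 17.6583
19.6667
```

View pics/w6.png

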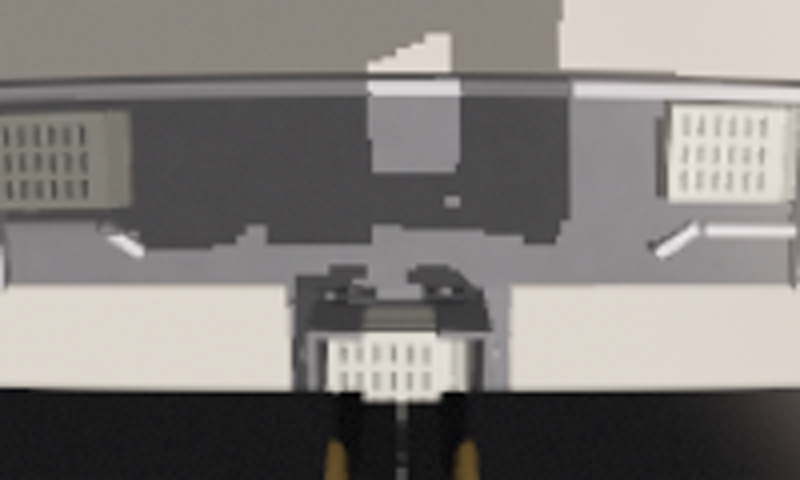

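```bash
python3 - <<'E'
import cv2,numpy as np
from workcell import env
p=np.load("w6.npy",allow_pickle=True).item()
a=cv2.resize(p["image"][140:215,190:290],None,fx=6,fy=6,interpolation=cv2.INTER_CUBIC)
cv2.imwrite("pics/w7.png",a)
E
```

```text
(no output)
```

View pics/w7.png

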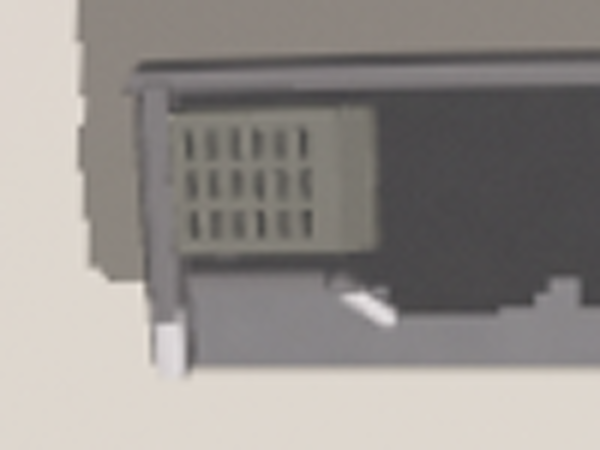

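The cassette's left edge (172,180) meets the inner edge of the stop, and it lies flat and square between the fence and the guide. I'll hand in.

```bash
python3 -c "
from workcell import env
env.dwell(.3);print(env.read_state()['clock']);env.close_job()"
```

```text
19.9667
the job is handed in; nothing more can be done
```

The job is done and handed in at 20.0 s of the 51 s allowed; no verdict was reported.

- **Press:** I pressed the pad once to its hard stop. Two force-limited pushes without letting go both ended at the same place, about 57 mm past first contact against the nominal 59 mm. The pad sprang back, and one cassette came out onto the ledge.
- **Nudge:** The waiting cassette was in bay_a, so I slid the new one along the ledge into bay_b with the closed fingers. I stopped when the force rose 3 N at the end stop.
- **Last pictures:** The new cassette lies flat and square against the stop, between the fence and the guide. The waiting cassette is still in bay_a and there are still cassettes in the magazine. The robot was clear of everything.
- **Not checked or off:** The dispenser pose fitted the picture only to about 2 mm. I did not count the cassettes left in the magazine. I did not look at the pots, marker and timer again at the end, but the arm stayed away from them. No check failed.

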